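# Tip the milling balls out of the drying pan

### The arm

A 6-joint arm with a two-finger parallel gripper is mounted at the origin on the work surface. World frame = base frame: x ahead of the robot, y to its left, z up, the work surface at z = 0. Lengths are in mm, angles in rad, forces in N, time in s.
With the tool pointing down it reaches from about 350 to 775 mm from the base axis. Payload 7.3 kg.
Tool frame: the origin (TCP) lies midway between the tips of the shut fingers; the grasp point (between the pads) lies 19 mm behind it; z points along the fingers, y is the line along which they close (so a half turn about z gives the same grasp; the last joint's range is limited). The gripper opens to 92 mm and grips with 3 to 60 N. Pads are 19 mm wide; open, the fingers measure 130 mm over their backs; the gripper's body (75 mm by 190 mm) begins 47 mm behind the grasp point.
Start: joints at [0.995, 0.342, 1.524, -0, 1.275, -0.146], TCP at [218.75, 477.277, 226.741] pointing down, gripper open.
Joint ranges: [-2.53, 2.53], [-0.77, 2.02], [0.04, 2.7], [-1, 4.14], [0.28, 2.66], [-3.11, 3.11]. Speed limits (rad/s): [2.57, 2.57, 3.14, 3.14, 3.14, 3.14].

### API

Orientations are given as [roll, pitch, yaw] about the fixed x, y, z axes, in that order (R = Rz(yaw) Ry(pitch) Rx(roll)).
In Python, from plant import bot gives the robot as it stands.
- The arm moves only by the tool servo_tool, never from a script. Its argument "deltas" is a list of rows, each a list of 2 entries, a list of its own where there are three numbers: the shift along the tool's x, y, z in m, then the turn, a rotation vector about the tool's x, y, z in degrees. A call has 1 to 20 rows; each row shifts and turns the commanded pose from where the row before left it, along the tool's axes as they then stand; what a row does not reach is not made up. A row lasts 1/8 s, in which the tool goes at most 62.5 mm and 10.7 degrees, less where a joint would pass 70% of its speed; a pose out of reach is approached as far as the arm can. A call with a gripper value outside its range is refused whole. "fingers" is the opening, from 0 (shut) to 1 (fully open), set as the call begins (left out, the last holds). The fingers move at their own pace and stop on an object; the grip force is fixed at half the most. Time passes only in rows, so rows that do not move let the fingers close. It gives the time, the measured TCP pose, the force, the opening and the grip force at its end, in the units of the state.
- bot.get_obs(): the state, without advancing time (a new reading comes with each control period).
- bot.capture(name): name is "side" or "top"; returns the picture (400x640x3 uint8, red, green, blue); there is no depth.
- bot.camera_model(name): a dict with "mtx" (3x3 intrinsics, pixels), "dist" ([k1, k2, p1, p2, k3] as OpenCV has them; the pictures are not rectified), "xyz" and "rotation" of the camera in the world. Camera axes: x right, y down, z forward; pixel columns grow to the right and rows downward; lengths in mm; the calibration is good to about 2 mm. A picture is of the moment at which its call begins. camera_model takes no time and is no camera call.
- bot.close_job(): hands the job in; it is judged then, once.
The state is a dict: "time": time; "joint_positions": joint angles; "dq": joint speeds; "tau": joint torques, N m; "tool_pos": TCP position; "tcp_rot": TCP orientation; "contact_force": force on the tool from outside, world axes, zero at the start; "moment": the same for the moment, N m; "grip_width": finger opening in mm; "finger_force": force on a finger pad.
Only numpy, scipy, OpenCV 4.12 (cv2) and the standard library are available. Lean on these libraries where they do the work, as an engineer would, in place of code of your own. Each camera call takes 0.05 s, during which the arm holds its last target. There are 200 camera calls.

### The job

Take the blue pan of milling balls and caps out of its rack and stand it in the tipping cradle with its mouth towards the yellow catch box. Then raise the cradle's handle to tip it to 25 degrees (the green mark, never near 40), hold it there for about two seconds so that the white balls roll out into the catch box while the red caps stay in the pan, and bring the cradle back down level with the pan still in it. Don't spill anything and leave the other glassware standing where it is.

Things in the scene. Friction and masses are not known exactly. Their poses are not given: they have to be found in the camera images.
- pan: blue open-topped pan, 70 (x) x 62 (y) x 52 mm high outside, 4 mm walls, 0.1-0.2 kg, carry level, no jerks. Origin: centre of underside. Its +x wall is the mouth: a full-width slot from a sill 8 mm up to a solid bar at 34-52 mm height. The floor slopes up 8 deg over the last 27 mm to the sill: balls roll out when tipped 15 deg or more to +x. Grip from above across x or y at about 40 mm height
- pan_mouth (a point): middle of the slot in the pan's mouth, on the outside of its +x wall, 20 mm up
- ball1: white ceramic ball, 20 mm diameter, lying loose in the pan; origin at its centre
- ball2: second white ball, the same
- cap1: red flat screw cap, 22 mm diameter, 9 mm high, lying in the back of the pan; origin at the centre of its underside
- cap2: second red cap, the same
- rack: fixed rack holding the pan at the start: grey base 108 (x) x 72 (y) x 8 mm, the pan stands on it. White walls (60 wide, 7 thick, top 62 mm over the table) stand 3.7 mm from the pan's +x and -x walls; the y sides are open, so here the pan can be gripped only across its y. Origin: centre of underside, axes as the pan's
- cradle: fixed grey base of the tipping cradle, 200 x 116 mm; origin on the table below the hinge, +x to the catch box. White angle plates at y = +-55 mm, x -21 to 49 mm, top 127 mm over the table, with a green mark at 25 deg and a red one at 40 for the red pointer. Yellow open catch box at x 50 to 137, y +-45 mm, rim 50 mm over the table, far wall 88 mm
- hinge (a point): the cradle's hinge axis (along the cradle's y), 70 mm above the table, right above the cradle's origin; axes as the cradle's
- tip (a joint): angle of the tipping cradle in rad: 0 level (at its stop), grows as its handle goes up and its catch-box side goes down; 25 degrees = 0.436. The hinge is stiff and stays where it is left (about 2 to 4 N at the handle moves it)
- seat (a point): centre of the cradle's platform top (80 mm over the table when level), where the pan stands; axes tilt with it, x to the catch box. Cheeks at y = +-34.5 to 39.5 mm, 52 mm high, x -22 to 18 mm; 6 mm high lips at x = +-39 to 43 mm. The cheeks allow only a grip across the pan's x, so after the rack the pan must be set down and regripped
- bar (a point): middle of the cradle's orange handle bar, 10 mm thick, 72 mm long along the cradle's y, 105 mm behind the hinge axis and 45 mm above it when level (115 mm over the table); it can be gripped from above with the fingers closing along the cradle's x, and turns freely between the fingers
- mat: green mat fixed on the table, 150 x 150 x 3 mm, kept clear: room to set the pan down on. Origin at the centre of its underside
- catch (a point): centre of the inner floor of the catch box, 8 mm above the table; inside 79 (x) x 82 mm (y); axes as the cradle's
- flask1: bystander: clear conical flask, 64 mm wide, 115 mm high. Origins of all bystanders are at the centre of the underside
- flask2: bystander: green conical flask beside the rack, 58 mm wide, 100 mm high
- amber: bystander: amber bottle, 48 mm wide, 155 mm high
- redjar: bystander: jar with red lid, 60 mm wide, 75 mm high
- pill: bystander: small white jar, 42 mm wide, 60 mm high
- measure: bystander: measuring cylinder, foot 60 mm wide, 36 mm wide above, 190 mm high
- wash: bystander: white bottle with blue cap, 56 mm wide, 140 mm high
- beaker: bystander: glass beaker, 64 mm wide, 75 mm high

How it is judged (in metres and radians):
On the way, in this order (a step that is already met when the one before it is completed fails the run):
1. the pan stands in the level cradle, mouth towards the catch box, let go (x of pan in the frame of seat between -0.006 and 0.006 m and y of pan in the frame of seat between -0.006 and 0.006 m and z of pan in the frame of seat between -0.004 and 0.005 m and x of pan_mouth in the frame of seat above 0.028 m and value of joint tip below 0.06 rad and contact force between the fingers and pan below 0.1 N), for 0.2 s.
2. the cradle with the pan in it is tipped to 25 degrees (20 to 30) and held there for a second (value of joint tip between 0.349 and 0.524 rad and angle between pan's own z axis and vertical between 0.33 and 0.545 rad), for 1 s.
At the end, for the whole second after the job is handed in: The cradle is back level (within about 2 degrees) with the pan standing in it within 6 mm of the seat's centre and its mouth towards the catch box; both balls lie at rest in the catch box and both caps are still in the pan (value of joint tip below 0.04 rad and angle between pan's own z axis and vertical below 0.06 rad and x of pan in the frame of seat between -0.006 and 0.006 m and y of pan in the frame of seat between -0.006 and 0.006 m and z of pan in the frame of seat between -0.004 and 0.005 m and x of pan_mouth in the frame of seat above 0.028 m and x of ball1 in the frame of catch between -0.04 and 0.04 m and y of ball1 in the frame of catch between -0.041 and 0.041 m and z of ball1 in the frame of catch between 0 and 0.04 m and linear speed of each of ball1, ball2 below 0.05 m/s and x of ball2 in the frame of catch between -0.04 and 0.04 m and y of ball2 in the frame of catch between -0.041 and 0.041 m and z of ball2 in the frame of catch between 0 and 0.04 m and x of cap1 in the frame of pan between -0.033 and 0.033 m and y of cap1 in the frame of pan between -0.028 and 0.028 m and z of cap1 in the frame of pan between 0 and 0.045 m and x of cap2 in the frame of pan between -0.033 and 0.033 m and y of cap2 in the frame of pan between -0.028 and 0.028 m and z of cap2 in the frame of pan between 0 and 0.045 m and linear speed of pan below 0.02 m/s); the robot touches nothing.
It fails at once if the cradle is tipped past 40 degrees (value of joint tip above 0.7 rad).
It fails at once if the pan is tipped more than 40 degrees (angle between pan's own z axis and vertical above 0.7 rad).
It fails at once if a bystander is knocked over or shifted more than 30 mm (distance of any of flask1, flask2, amber, redjar, pill, measure, wash, beaker from where it was at the start of the episode above 0.03 m or angle between any of flask1, flask2, amber, redjar, pill, measure, wash, beaker's own z axis and vertical above 0.5 rad).
It also fails if it takes over 72 s, if anything falls off the work surface, if the arm or the gripper's body presses on something with over 40 N, if the wrist force passes 120 N, or if a joint passes its speed limit or range.

## Working session

There is one attempt and no reset: what is moved stays moved. The work goes in short steps, Python scripts to look and compute and a tool call to move; the robot and the scene stay as the last step left them, time stands still between calls to the robot, and variables do not carry over. Pictures are saved under pics/ and viewed, at most 10 in all, crops included, and the job is handed in when it is done.

Besides the shell and the picture viewer there is one more tool, called after "Emit:" as a command line: name --argument value ..., lists and objects as JSON in quotes. servo_tool: Moves the arm, as the interface text tells. Its arguments: {"type":"object","properties":{"deltas":{"type":"array"},"fingers":{"type":"number"}},"required":["deltas"]}

```bash
mkdir -p pics; python3 - <<'E'
from plant import bot
import cv2
o=bot.get_obs();print(o)
for n in("side","top"):
    im=bot.capture(n);cv2.imwrite(f"pics/{n}0.png",im[...,::-1]);print(n,bot.camera_model(n))
E
```

```text
{'time': 0.0, 'joint_positions': array([ 9.95014196e-01,  3.42739548e-01,  1.52500678e+00,  1.45047786e-05,
        1.27541783e+00, -1.46020412e-01]), 'dq': array([ 0.00239873, -0.00045019,  0.00077179, -0.00120907, -0.0002748 ,
        0.0009937 ]), 'tau': array([ 4.35839211e-04, -4.31261909e+01, -2.44210517e+01,  7.17068324e-02,
        5.62585273e-02, -1.53894198e-04]), 'tool_pos': array([218.50430527, 476.91983208, 226.0398136 ]), 'tcp_rot': array([-3.14003989e+00, -2.42379032e-04,  2.71182651e+00]), 'contact_force': array([ 0.28439413, -0.88903243, -1.06389715]), 'moment': array([0.03008584, 0.00748424, 0.00118119]), 'finger_force': 0.0, 'grip_width': 91.63268655664668}
side {'mtx': array([[494.75263679,   0.        , 305.10236213],
       [  0.        , 494.75263679, 199.17003836],
       [  0.        ,   0.        ,   1.        ]]), 'dist': array([0.01373042, 0.        , 0.        , 0.        , 0.        ]), 'xyz': array([-167.76925462, -943.48679326,  980.01797338]), 'rotation': array([-2.20152550e+00,  2.15276296e-03, -6.41018813e-01])}
top {'mtx': array([[369.88744734,   0.        , 319.07698619],
       [  0.        , 369.88744734, 205.64924643],
       [  0.        ,   0.        ,   1.        ]]), 'dist': array([0.00592807, 0.        , 0.        , 0.        , 0.        ]), 'xyz': array([ 368.16959055,    9.85938887, 1096.85236736]), 'rotation': array([-3.00026754,  0.00779047, -1.54686956])}
```

View pics/top0.png

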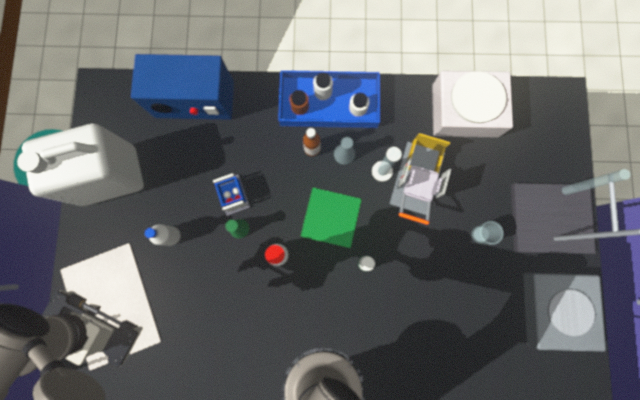

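View pics/side0.png

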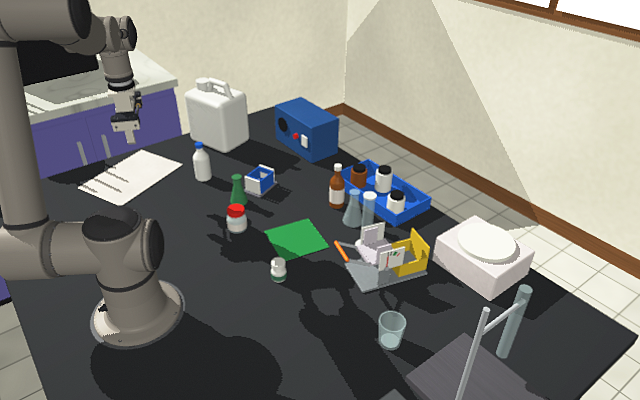

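The top view shows the rack and pan at (231,193), green mat at (331,217), and cradle at (421,180) with its orange bar at (414,218). The side view has the rack at (260,180), mat at (297,239) and cradle at (385,258). I'll enlarge the details next.

```bash
cat > h.py <<'E'
import numpy as np, cv2
from scipy.spatial.transform import Rotation as R
from plant import bot
C={n:bot.camera_model(n) for n in("side","top")}
def ray(n,px):
    c=C[n]; u=cv2.undistortPoints(np.array([[px]],float),c["mtx"],c["dist"])[0,0]
    return np.array(c["xyz"]),R.from_euler("xyz",c["rotation"]).as_matrix()@np.array([u[0],u[1],1])
def plane(n,px,z):
    o,d=ray(n,px); return o+d*(z-o[2])/d[2]
def tri(pt,ps):
    (a,d),(b,e)=ray("top",pt),ray("side",ps); d=d/np.linalg.norm(d);e=e/np.linalg.norm(e)
    s=np.linalg.lstsq(np.c_[d,-e],b-a,rcond=None)[0]; p,q=a+s[0]*d,b+s[1]*e
    return (p+q)/2,np.linalg.norm(p-q)
def proj(n,P):
    c=C[n]; M=R.from_euler("xyz",c["rotation"]).as_matrix().T
    return cv2.projectPoints(np.array(P,float).reshape(-1,3),cv2.Rodrigues(M)[0],-M@np.array(c["xyz"]),c["mtx"],c["dist"])[0][:,0]
E
python3 - <<'E'
import cv2,numpy as np
t=cv2.imread("pics/top0.png");s=cv2.imread("pics/side0.png")
def cr(im,x,y,w,h):return cv2.resize(im[y:y+h,x:x+w],(400,300),interpolation=cv2.INTER_CUBIC)
a=np.hstack([cr(t,200,165,64,48),cr(t,365,120,132,99+12)[:300]]);b=np.hstack([cr(s,232,155,56,42),cr(s,328,215,120,90)])
cv2.imwrite("pics/m1.png",np.vstack([a,b]))
E
```

```text
(no output)
```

View pics/m1.png

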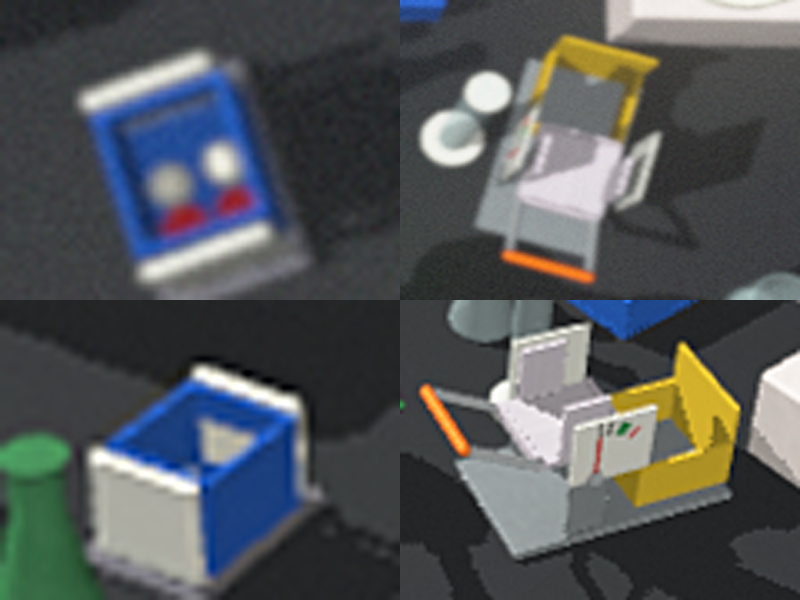

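```bash
python3 - <<'E'
from h import *
T=np.mean([bot.capture("top").astype(float) for _ in range(6)],0);S=np.mean([bot.capture("side").astype(float) for _ in range(6)],0)
np.savez("avg.npz",T=T,S=S)
def blobs(im,f,box,k=8,mn=60):
    x,y,w,h=box; c=cv2.resize(np.float32(im[y:y+h,x:x+w]),None,fx=k,fy=k,interpolation=cv2.INTER_LINEAR)
    m=f(c[...,0],c[...,1],c[...,2]).astype(np.uint8)
    out=[]
    for q in cv2.findContours(m,0,2)[0]:
        a=cv2.contourArea(q)/k/k
        if a*k*k>mn*20:
            out.append((a,((cv2.boxPoints(cv2.minAreaRect(q))+.5)/k-.5+[x,y])))
    return out
org=lambda r,g,b:(r>150)&(g>40)&(g<.75*r)&(b<.4*r)
wh=lambda r,g,b:(r>135)&(b>135)&(g>135)
print("orange")
B={}
for n,im,box in(("top",T,(390,200,50,30)),("side",S,(325,230,35,40))):
    a,c=max(blobs(im,org,box),key=lambda z:z[0]); 
    d=[np.linalg.norm(c[i]-c[i-1]) for i in range(4)]
    i=int(np.argmin(d[:2])); e=[(c[i]+c[i-1])/2,(c[i-2]+c[i-3])/2]; B[n]=sorted(e,key=lambda p:p[0]); print(n,a,B[n])
P=[tri(B["top"][i],B["side"][i]) for i in(0,1)]
print(P,np.linalg.norm(P[0][0]-P[1][0]))
print("white walls")
for n,im,box in(("top",T,(205,165,55,50)),):
    for a,c in blobs(im,wh,box): 
        print(n,round(a,1),c.round(2).tolist(),[plane(n,p,62)[:2].round(1).tolist() for p in c],plane(n,c.mean(0),62).round(1))
f=lambda im,x,y,w,h,k:cv2.resize(np.uint8(im[y:y+h,x:x+w,::-1]),(w*k,h*k),interpolation=cv2.INTER_CUBIC)
cv2.imwrite("pics/m2.png",np.hstack([f(T,388,130,66,95,6),f(S,330,215,66,95,6)]))
cv2.imwrite("pics/m3.png",np.hstack([f(S,370,215,66,80,6),f(S,238,160,56,48,7)[:336].copy() if 0 else cv2.resize(f(S,238,160,50,60,8),(400,480))]))
E
```

```text
orange
top 127.171875 [array([398.35856628, 213.44272423]), array([428.49169922, 222.7622509 ])]
side 93.1640625 [array([334.16345954, 240.49519157]), array([347.81730652, 260.97596073])]
[(array([ 490.08846543, -190.13406699,  116.10458485]), np.float64(2.8652795468068093)), (array([ 467.79652895, -270.46820876,  114.84068329]), np.float64(1.379087154638893))] 83.37926728948426
white walls
top 76.2 [[221.21, 206.91], [241.97, 199.41], [243.32, 203.16], [222.56, 210.66]] [[505.2, 298.2], [528.0, 240.6], [517.4, 236.2], [494.7, 293.7]] [511.3 267.2  62. ]
top 26.9 [[232.31, 187.56], [237.81, 187.56], [237.81, 193.69], [232.31, 193.69]] [[561.6, 269.9], [561.9, 254.2], [544.2, 253.3], [543.9, 268.9]] [552.9 261.6  62. ]
top 73.4 [[211.84, 179.5], [232.4, 172.19], [233.65, 175.72], [213.09, 183.03]] [[583.7, 329.9], [606.4, 272.2], [596.1, 268.0], [573.5, 325.6]] [589.9 299.   62. ]
```

View pics/m2.png

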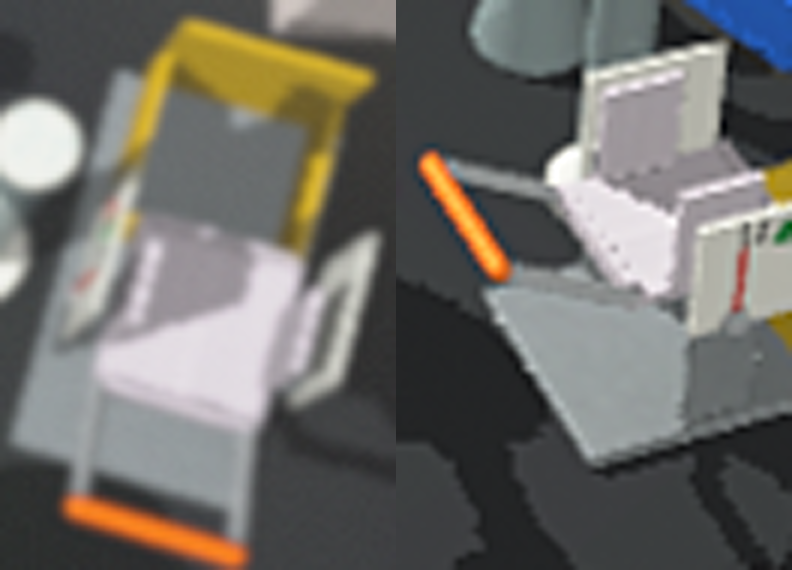

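View pics/m3.png

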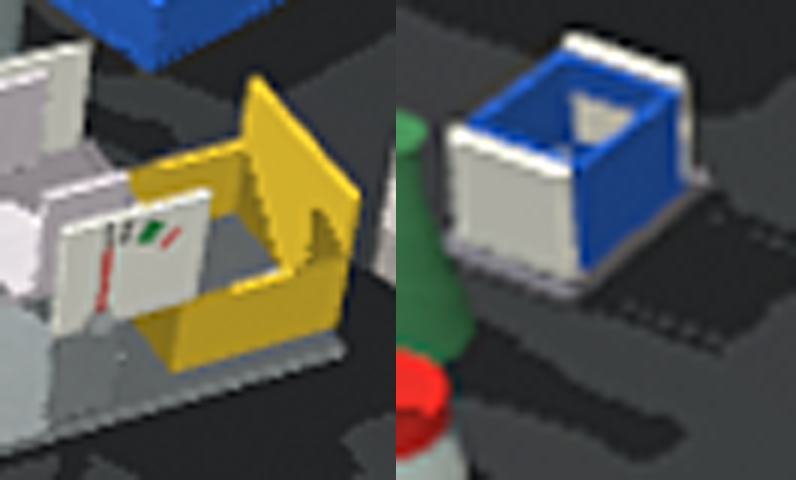

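The crops (scale 6) show the platform rear lip at (97,380)-(262,420), front corner (302,250), cheek tops at (150,240)-(135,320) and (322,290)-(297,385), plus the far-box edge at (187,22)-(375,78). The pan's slot faces away from the camera, towards the far rack wall.

```bash
python3 - <<'E'
from h import *
t=lambda x,y:((x+.5)/6-.5+388,(y+.5)/6-.5+130)
s=lambda x,y:((x-396+.5)/6-.5+330,(y+.5)/6-.5+215)
s3=lambda x,y:((x+.5)/6-.5+370,(y+.5)/6-.5+215)
r=lambda x,y:((x-396+.5)/8-.5+238,(y+.5)/8-.5+160)
yaw=np.radians(-15.5); X=np.array([np.cos(yaw),np.sin(yaw)]);Y=np.array([-X[1],X[0]])
b=np.array([478.9,-230.3])
def show(n,p): print(n,p.round(1),"rel bar x,y",((p[:2]-b)@X).round(1),((p[:2]-b)@Y).round(1))
for n,p,z in(("rearL",(97,380),86),("rearR",(262,420),86),("frontR",(302,250),86),("frontL",(140,212),86),("boxfarL",(187,20),88),("boxfarR",(375,76),88),
 ("cheek- f",(325,288),132),("cheek- r",(295,387),132),("cheek+ f",(152,240),132),("cheek+ r",(138,320),132),("barL",(62,505),115),("barR",(245,557),115)): show(n,plane("top",t(*p),z))
for n,p,z in(("S cheek- r",s(680,193),132),("S cheek- f",s3(130,174),132),("S cheek+ r",s(603,92),132),("S cheek+ f",s(687,73),132),("S boxR",s3(358,195),88),("S boxL",s3(253,78),88)): show(n,plane("side",p,z))
print("tri cheek+ r",tri(t(138,320),s(603,92)),"boxL",tri(t(187,20),s3(253,78)),"boxR",tri(t(375,76),s3(358,195)))
for n,p in(("near L",(450,130)),("near R",(575,168)),("far L",(566,38)),("far R",(690,78))): print("rackwall",n,plane("side",r(*p),62).round(1))
# rack wall heights by two views: stripe centres
from numpy.linalg import norm
print(tri((211.8,179.5),r(566,36)),tri((221.2,206.9),r(450,128)))
T=np.load("avg.npz")["T"].astype(np.uint8);h=cv2.cvtColor(T,cv2.COLOR_RGB2HSV)
m=cv2.inRange(h,(45,120,60),(75,255,255));q=max(cv2.findContours(m,0,2)[0],key=cv2.contourArea);c=cv2.boxPoints(cv2.minAreaRect(q));print("mat",[plane("top",p,3)[:2].round(1).tolist() for p in c],plane("top",c.mean(0),3).round(1))
for n,p in(("flask2",(237,229)),("redjar",(276,254)),("pill",(367,263)),("measure",(393,155)),("measfoot?",(383,170)),("flask1",(345,150)),("beaker",(488,233)),("amber",(311,140)),("wash",(150,233))): print(n,plane("top",p,90).round(0),plane("top",p,0).round(0))
E
```

```text
rearL [ 552.7 -212.3   86. ] rel bar x,y 66.3 37.1
rearR [ 535.7 -287.8   86. ] rel bar x,y 70.1 -40.2
frontR [ 616.2 -307.8   86. ] rel bar x,y 153.0 -38.0
frontL [ 632.7 -232.9   86. ] rel bar x,y 148.9 38.5
boxfarL [ 725.5 -255.5   88. ] rel bar x,y 244.3 41.6
boxfarR [ 700. -343.   88.] rel bar x,y 243.2 -49.5
cheek- f [ 587.9 -303.1  132. ] rel bar x,y 124.5 -41.1
cheek- r [ 543.1 -289.   132. ] rel bar x,y 77.6 -39.4
cheek+ f [ 608.  -227.1  132. ] rel bar x,y 123.5 37.6
cheek+ r [ 571.6 -220.5  132. ] rel bar x,y 86.7 34.2
barL [ 490.6 -190.   115. ] rel bar x,y 0.5 42.0
barR [ 469.3 -270.6  115. ] rel bar x,y 1.5 -41.4
S cheek- r [ 548.8 -288.2  132. ] rel bar x,y 82.8 -37.1
S cheek- f [ 586.9 -301.4  132. ] rel bar x,y 123.1 -39.7
S cheek+ r [ 568.  -218.3  132. ] rel bar x,y 82.7 35.4
S cheek+ f [ 607.3 -231.   132. ] rel bar x,y 123.9 33.6
S boxR [ 697.8 -339.6   88. ] rel bar x,y 240.2 -46.8
S boxL [ 721.1 -253.8   88. ] rel bar x,y 239.6 42.1
tri cheek+ r (array([ 569.74154197, -219.22583634,  132.5412812 ]), np.float64(4.042367514392382)) boxL (array([ 723.48249304, -25
[... 238 characters left out ...]
[576.6 327.1  62. ]
rackwall far R [601.8 267.9  62. ]
(array([582.3447179 , 332.13587975,  58.60500116]), np.float64(4.660540045699983)) (array([503.95556617, 300.32209543,  58.16144587]), np.float64(4.202486216060057))
mat [[429.6, 76.7], [581.5, 46.5], [549.4, -105.5], [398.9, -72.6]] [489.1 -13.8   3. ]
flask2 [442. 244.  90.] [448. 264.   0.]
redjar [377. 134.  90.] [377. 145.   0.]
pill [ 359. -111.   90.] [ 358. -122.    0.]
measure [ 659. -182.   90.] [ 685. -199.    0.]
measfoot? [ 615. -154.   90.] [ 638. -169.    0.]
flask1 [671. -48.  90.] [698. -53.   0.]
beaker [ 447. -438.   90.] [ 454. -478.    0.]
amber [698.  48.  90.] [727.  52.   0.]
wash [425. 480.  90.] [430. 522.   0.]
```

Emit:
servo_tool --deltas '[[[0,0,0],[0,0,-6.4]],[[0,0,0],[0,0,-10]],[[0,0,0],[0,0,-10]],[[0,0,0],[0,0,-10]],[[0,0,0],[0,0,-10]],[[0,0,0],[0,0,0]]]' --fingers 1

```text
time: 1.45
tool_pos: [218.8, 477.3, 226.8]
tcp_rot: [3.142, 0.0, -2.763]
contact_force: [-0.0, -0.0, -0.1]
grip_width: 91.8
finger_force: 0.0
```

```bash
cat > go.py <<'E'
import sys
from h import *
x,y,z,w=map(float,sys.argv[1:5]); o=bot.get_obs(); M=R.from_euler("xyz",o["tcp_rot"])
T=R.from_euler("xyz",[np.pi,0,np.radians(w)])
print("t",round(float(o["time"]),2),"pos",o["tool_pos"].round(1),"rot",np.degrees(o["tcp_rot"]).round(2),"F",o["contact_force"].round(1),"grip",round(float(o["grip_width"]),1),round(float(o["finger_force"]),1))
print("turn(tool)",np.degrees((M.inv()*T).as_rotvec()).round(2),"shift now",M.inv().apply(np.array([x,y,z])-o["tool_pos"]).round(1),"shift after turn",T.inv().apply(np.array([x,y,z])-o["tool_pos"]).round(1))
E
python3 go.py 550.6 282.9 140 201.8
```

```text
t 1.45 pos [218.8 477.3 226.8] rot [ 1.8000e+02  1.0000e-02 -1.5832e+02] F [-0.  -0.  -0.1] grip 91.8 0.0
turn(tool) [ 0.    0.01 -0.12] shift now [-236.5 -303.2   86.8] shift after turn [-235.9 -303.7   86.8]
```

Emit:
servo_tool --deltas '[[[-0.01,-0.013,0],[0,0,-0.12]],[[-0.02,-0.026,0],[0,0,0]],[[-0.025,-0.032,0],[0,0,0]],[[-0.025,-0.032,0],[0,0,0]],[[-0.025,-0.032,0],[0,0,0]],[[-0.025,-0.032,0],[0,0,0]],[[-0.025,-0.032,0],[0,0,0]],[[-0.025,-0.032,0.01],[0,0,0]],[[-0.025,-0.032,0.02],[0,0,0]],[[-0.02,-0.026,0.025],[0,0,0]],[[-0.011,-0.0147,0.02],[0,0,0]],[[0,0,0.0118],[0,0,0]],[[0,0,0],[0,0,0]],[[0,0,0],[0,0,0]]]'

```text
time: 3.2
tool_pos: [550.5, 284.5, 141.0]
tcp_rot: [3.141, 0.001, -2.758]
contact_force: [0.3, 0.7, 0.1]
grip_width: 91.8
finger_force: 0.0
```

```bash
python3 go.py 550.6 282.9 29 201.8; python3 - <<'E'
from h import *
a=bot.capture("top");b=bot.capture("side")
f=lambda im,x,y,w,h,k:cv2.resize(np.ascontiguousarray(im[y:y+h,x:x+w,::-1]),(w*k,h*k),interpolation=cv2.INTER_CUBIC)
cv2.imwrite("pics/m4.png",np.hstack([f(a,190,150,80,100,5),f(b,220,110,80,100,5)]))
E
```

```text
t 3.2 pos [550.5 284.5 141. ] rot [ 1.7999e+02  8.0000e-02 -1.5804e+02] F [0.3 0.7 0.1] grip 91.8 0.0
turn(tool) [0.01 0.08 0.16] shift now [  0.7  -1.5 112. ] shift after turn [  0.5  -1.5 112. ]
```

View pics/m4.png

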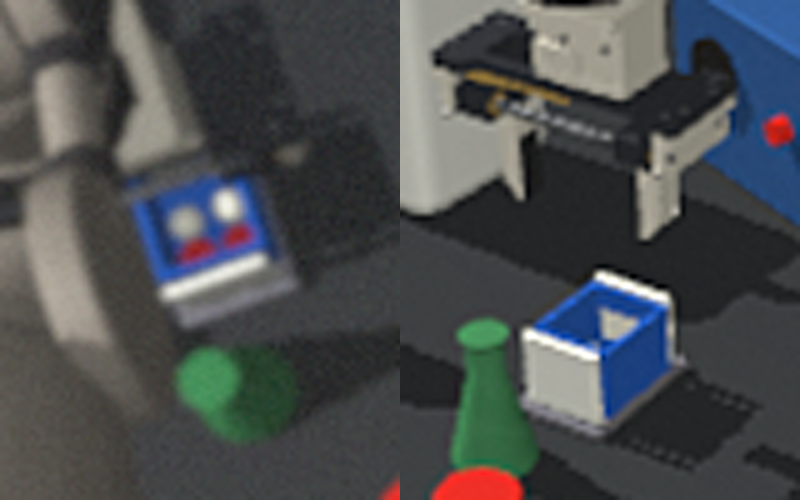

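The picture shows the body above the pan, with the 190 mm side along the closing line and one fingertip at about (248,181) in the top view. I'll check that tip against the calibration.

```bash
python3 - <<'E'
from h import *
o=bot.get_obs();M=R.from_euler("xyz",o["tcp_rot"])
for s in(-46,-65): print(proj("top",o["tool_pos"]+M.apply([0,s,0])),proj("side",o["tool_pos"]+M.apply([0,s,0])))
print(plane("top",(248,181),141))
E
python3 go.py 550.6 282.9 29 201.8
```

```text
[[235.90919721 179.73025522]] [[269.23093019 155.71466712]]
[[242.7125734  177.24187487]] [[274.04463133 157.28208102]]
[565.34639801 209.63241747 141.        ]
t 3.3 pos [550.8 284.4 141.2] rot [ 1.8000e+02  1.1000e-01 -1.5804e+02] F [ 0.1 -0.2 -1.2] grip 91.8 0.0
turn(tool) [0.   0.11 0.16] shift now [  1.   -1.3 112.2] shift after turn [  0.7  -1.3 112.2]
```

Emit:
servo_tool --deltas '[[[0.0007,-0.0013,0.01],[0,0,0]],[[0,0,0.02],[0,0,0]],[[0,0,0.02],[0,0,0]],[[0,0,0.02],[0,0,0]],[[0,0,0.02],[0,0,0]],[[0,0,0.015],[0,0,0]],[[0,0,0.007],[0,0,0]],[[0,0,0],[0,0,0]]]'

```text
time: 4.3
tool_pos: [550.7, 282.0, 27.7]
tcp_rot: [3.142, -0.0, -2.759]
contact_force: [0.4, 0.9, -0.2]
grip_width: 92.0
finger_force: 0.0
```

Emit:
servo_tool --deltas '[[[0,0,0],[0,0,0]],[[0,0,0],[0,0,0]],[[0,0,0],[0,0,0]],[[0,0,0],[0,0,0]],[[0,0,0],[0,0,0]],[[0,0,0],[0,0,0]],[[0,0,0],[0,0,0]],[[0,0,0],[0,0,0]]]' --fingers 0.5

```text
time: 5.3
tool_pos: [551.0, 282.1, 28.3]
tcp_rot: [3.142, 0.001, -2.759]
contact_force: [-1.5, -0.3, 5.2]
grip_width: 62.0
finger_force: 29.9
```

Emit:
servo_tool --deltas '[[[0,0,-0.003],[0,0,0]],[[0,0,-0.006],[0,0,0]],[[0,0,-0.01],[0,0,0]],[[0,0,-0.012],[0,0,0]],[[0,0,-0.015],[0,0,0]],[[0,0,-0.015],[0,0,0]],[[0,0,-0.015],[0,0,0]],[[0,0,-0.012],[0,0,0]],[[0,0,-0.01],[0,0,0]],[[0,0,-0.008],[0,0,0]],[[0,0,-0.004],[0,0,0]],[[0,0,0],[0,0,0]]]'

```text
time: 6.8
tool_pos: [550.8, 282.0, 138.0]
tcp_rot: [3.142, 0.0, -2.759]
contact_force: [0.4, -0.2, -1.2]
grip_width: 62.0
finger_force: 29.9
```

```bash
python3 go.py 489 -14 137 201.8
```

```text
t 6.8 pos [550.8 282.  138. ] rot [ 1.8000e+02  1.0000e-02 -1.5811e+02] F [ 0.4 -0.2 -1.2] grip 62.0 29.9
turn(tool) [0.   0.01 0.09] shift now [ 167.7 -251.6    1. ] shift after turn [ 167.3 -251.9    1. ]
```

Emit:
servo_tool --deltas '[[[0.0022,-0.0033,0],[0,0,0]],[[0.005,-0.0075,0],[0,0,0]],[[0.0078,-0.0117,0],[0,0,0]],[[0.0105,-0.0158,0],[0,0,0]],[[0.0128,-0.0192,0],[0,0,0]],[[0.0144,-0.0217,0],[0,0,0]],[[0.0152,-0.0229,0],[0,0,0]],[[0.0152,-0.0229,0],[0,0,0]],[[0.0152,-0.0229,0],[0,0,0]],[[0.0152,-0.0229,0],[0,0,0]],[[0.0144,-0.0217,0],[0,0,0]],[[0.0128,-0.0192,0],[0,0,0]],[[0.0105,-0.0158,0],[0,0,0]],[[0.0078,-0.0117,0],[0,0,0]],[[0.005,-0.0075,0],[0,0,0]],[[0.0022,-0.0033,0],[0,0,0]],[[0,0,0],[0,0,0]],[[0,0,0],[0,0,0]]]'

```text
time: 9.05
tool_pos: [489.9, -11.6, 137.9]
tcp_rot: [3.141, 0.0, -2.759]
contact_force: [-0.6, -0.1, -1.7]
grip_width: 61.8
finger_force: 29.9
```

```bash
python3 go.py 489 -14 24 201.8; python3 - <<'E'
from h import *
a=bot.capture("top");b=bot.capture("side")
f=lambda im,x,y,w,h,k:cv2.resize(np.ascontiguousarray(im[y:y+h,x:x+w,::-1]),(w*k,h*k),interpolation=cv2.INTER_CUBIC)
cv2.imwrite("pics/m5.png",np.hstack([f(a,285,160,100,120,4),f(b,240,150,100,120,4)]))
E
```

```text
t 9.05 pos [489.9 -11.6 137.9] rot [ 1.7999e+02  1.0000e-02 -1.5808e+02] F [-0.6 -0.1 -1.7] grip 61.8 29.9
turn(tool) [0.01 0.01 0.12] shift now [  1.7  -2.  113.9] shift after turn [  1.7  -1.9 113.9]
```

View pics/m5.png

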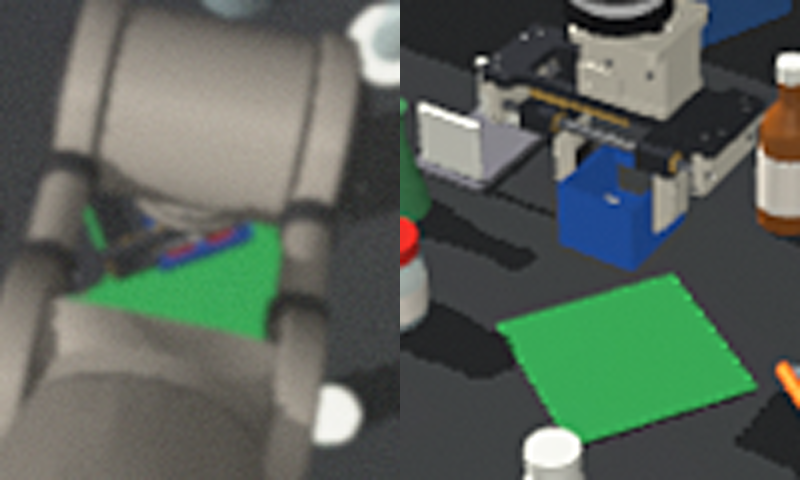

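The pan hangs level in the fingers over the mat, and both caps are visible at its back, near (335,222) in the top view. I'm lowering it now.

Emit:
servo_tool --deltas '[[[0,0,0.004],[0,0,0]],[[0,0,0.008],[0,0,0]],[[0,0,0.012],[0,0,0]],[[0,0,0.015],[0,0,0]],[[0,0,0.016],[0,0,0]],[[0,0,0.016],[0,0,0]],[[0,0,0.014],[0,0,0]],[[0,0,0.01],[0,0,0]],[[0,0,0.007],[0,0,0]],[[0,0,0.004],[0,0,0]],[[0,0,0.003],[0,0,0]],[[0,0,0.002],[0,0,0]],[[0,0,0.001],[0,0,0]],[[0,0,0.001],[0,0,0]],[[0,0,0],[0,0,0]],[[0,0,0],[0,0,0]]]'

```text
time: 11.15
tool_pos: [489.9, -12.0, 25.0]
tcp_rot: [-3.142, 0.0, -2.759]
contact_force: [0.2, 1.0, -2.4]
grip_width: 61.5
finger_force: 29.9
```

Emit:
servo_tool --deltas '[[[0,0,0.001],[0,0,0]],[[0,0,0.0007],[0,0,0]],[[0,0,0],[0,0,0]],[[0,0,0],[0,0,0]]]'

```text
time: 11.65
tool_pos: [489.8, -11.9, 23.3]
tcp_rot: [3.142, 0.0, -2.759]
contact_force: [-0.1, -0.4, -0.1]
grip_width: 61.8
finger_force: 29.9
```

Emit:
servo_tool --deltas '[[[0,0,0.0006],[0,0,0]],[[0,0,0],[0,0,0]],[[0,0,0],[0,0,0]]]'

```text
time: 12.02
tool_pos: [489.8, -12.0, 23.2]
tcp_rot: [-3.141, 0.0, -2.759]
contact_force: [-2.2, -0.1, 5.8]
grip_width: 62.1
finger_force: 29.9
```

Emit:
servo_tool --deltas '[[[0,0,0],[0,0,0]],[[0,0,0],[0,0,0]],[[0,0,0],[0,0,0]],[[0,0,0],[0,0,0]],[[0,0,0],[0,0,0]],[[0,0,-0.01],[0,0,0]],[[0,0,-0.025],[0,0,0]],[[0,0,-0.025],[0,0,0]],[[0,0,-0.02],[0,0,0]],[[0,0,0],[0,0,10]],[[0,0,0],[0,0,10]],[[0,0,0],[0,0,10]],[[0,0,0],[0,0,10]],[[0,0,0],[0,0,10]],[[0,0,0],[0,0,10]],[[0,0,0],[0,0,10]],[[0,0,0],[0,0,10]],[[0,0,0],[0,0,10]],[[0,0,0],[0,0,0]]]' --fingers 1

```text
time: 14.4
tool_pos: [489.9, -12.0, 103.2]
tcp_rot: [3.141, 0.0, 1.955]
contact_force: [1.1, -0.0, -1.4]
grip_width: 92.0
finger_force: 0.0
```

```bash
python3 go.py 489.9 -12 23 111.9; python3 - <<'E'
from h import *
a=bot.capture("top");b=bot.capture("side")
f=lambda im,x,y,w,h,k:cv2.resize(np.ascontiguousarray(im[y:y+h,x:x+w,::-1]),(w*k,h*k),interpolation=cv2.INTER_CUBIC)
cv2.imwrite("pics/m6.png",np.hstack([f(a,300,180,66,90,6),f(b,264,190,66,90,6)]))
E
```

```text
t 14.4 pos [489.9 -12.  103.2] rot [1.7996e+02 2.0000e-02 1.1199e+02] F [ 1.1 -0.  -1.4] grip 92.0 0.0
turn(tool) [0.04 0.02 0.09] shift now [ 0.  -0.1 80.2] shift after turn [-0.  -0.  80.2]
```

View pics/m6.png

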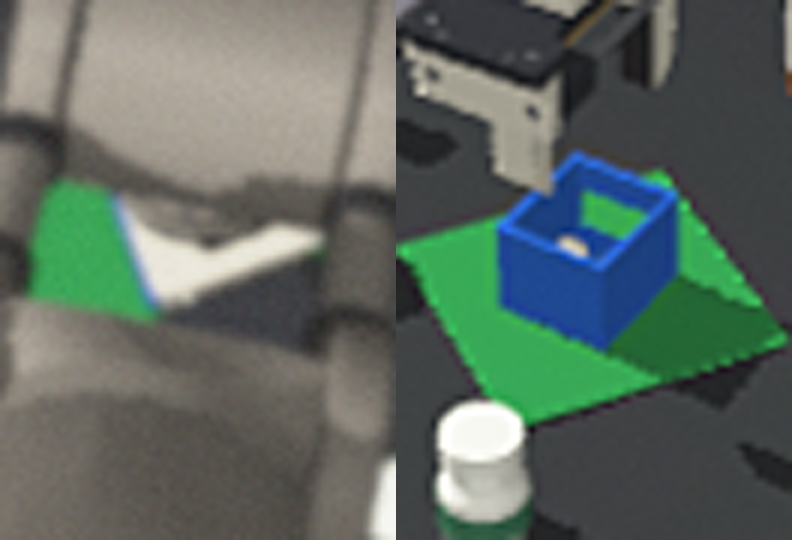

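The side view shows the pan upright on the mat with a ball inside, its mouth facing away and its near rim corner at about (298,234). The fingers are above its x walls, so I'm regripping.

Emit:
servo_tool --deltas '[[[0,0,0.01],[0,0,0]],[[0,0,0.018],[0,0,0]],[[0,0,0.02],[0,0,0]],[[0,0,0.016],[0,0,0]],[[0,0,0.009],[0,0,0]],[[0,0,0.004],[0,0,0]],[[0,0,0],[0,0,0]],[[0,0,0],[0,0,0]]]'

```text
time: 15.5
tool_pos: [490.2, -12.0, 26.1]
tcp_rot: [3.141, 0.0, 1.953]
contact_force: [0.2, -1.1, -0.2]
grip_width: 91.6
finger_force: 0.0
```

Emit:
servo_tool --deltas '[[[0,0,0],[0,0,0]],[[0,0,0],[0,0,0]],[[0,0,0],[0,0,0]],[[0,0,0],[0,0,0]],[[0,0,0],[0,0,0]],[[0,0,0],[0,0,0]],[[0,0,0],[0,0,0]]]' --fingers 0.6

```text
time: 16.38
tool_pos: [489.9, -12.0, 25.8]
tcp_rot: [3.141, 0.0, 1.953]
contact_force: [-1.2, -0.1, 4.9]
grip_width: 69.6
finger_force: 29.9
```

```bash
python3 go.py 489.9 -12 23 111.9; python3 - <<'E'
from h import *
print(proj("top",[624.6,-163,190]),proj("side",[470,-240,55]))
S=np.load("avg.npz")["S"]
# measuring cylinder: base/top seen in both first views
print("cyl top",plane("top",(393.5,154.5),190),plane("side",(369.5,196),190),"foot",plane("top",(382.5,170.5),5))
E
```

```text
t 16.38 pos [489.9 -12.   25.8] rot [179.98   0.   111.9 ] F [-1.2 -0.1  4.9] grip 69.6 29.9
turn(tool) [ 0.02  0.   -0.  ] shift now [-0.  -0.   2.8] shift after turn [-0.  -0.   2.8]
[[392.92784257 157.14213119]] [[340.06793482 270.81334412]]
cyl top [ 631.48785381 -164.46548021  190.        ] [ 627.19635151 -169.13794997  190.        ] foot [ 634.74267672 -166.7051519     5.        ]
```

Emit:
servo_tool --deltas '[[[0,0,-0.003],[0,0,0]],[[0,0,-0.007],[0,0,0]],[[0,0,-0.012],[0,0,0]],[[0,0,-0.016],[0,0,0]],[[0,0,-0.02],[0,0,0]],[[0,0,-0.02],[0,0,2]],[[0,0,-0.02],[0,0,4]],[[0,0,-0.018],[0,0,6]],[[0,0,-0.014],[0,0,7]],[[0,0,-0.01],[0,0,7]],[[0,0,-0.006],[0,0,6]],[[0,0,-0.004],[0,0,4]],[[0,0,0],[0,0,1.9]],[[0,0,0],[0,0,0]],[[0,0,0],[0,0,0]]]'

```text
time: 18.25
tool_pos: [489.6, -11.9, 175.5]
tcp_rot: [-3.141, -0.0, 1.292]
contact_force: [0.6, 0.1, -1.7]
grip_width: 69.7
finger_force: 29.9
```

```bash
python3 go.py 494 -235.4 176 74
```

```text
t 18.25 pos [489.6 -11.9 175.5] rot [-179.98   -0.     74.04] F [ 0.6  0.1 -1.7] grip 69.7 29.9
turn(tool) [-0.02 -0.    0.04] shift now [-213.7   65.6   -0.5] shift after turn [-213.6   65.8   -0.5]
```

Emit:
servo_tool --deltas '[[[-0.0038,0.0012,0],[0,0,0]],[[-0.0086,0.0026,0],[0,0,0]],[[-0.0134,0.0041,0],[0,0,0]],[[-0.0182,0.0056,0],[0,0,0]],[[-0.021,0.0065,0],[0,0,0]],[[-0.021,0.0065,0],[0,0,0]],[[-0.021,0.0065,0],[0,0,0]],[[-0.021,0.0065,0],[0,0,0]],[[-0.021,0.0065,0],[0,0,0]],[[-0.021,0.0065,0],[0,0,0]],[[-0.0182,0.0056,0],[0,0,0]],[[-0.0134,0.0041,0],[0,0,0]],[[-0.0086,0.0026,0],[0,0,0]],[[-0.0038,0.0012,0],[0,0,0]],[[0,0,0],[0,0,0]],[[0,0,0],[0,0,0]]]'

```text
time: 20.25
tool_pos: [494.3, -235.3, 175.6]
tcp_rot: [-3.142, -0.0, 1.292]
contact_force: [0.2, -0.1, -2.0]
grip_width: 69.7
finger_force: 29.9
```

```bash
python3 go.py 580.5 -260.2 160 74
```

```text
t 20.25 pos [ 494.3 -235.3  175.6] rot [-1.800e+02 -2.000e-02  7.403e+01] F [ 0.2 -0.1 -2. ] grip 69.7 29.9
turn(tool) [-0.   -0.02  0.03] shift now [-0.2 89.7 15.6] shift after turn [-0.2 89.7 15.6]
```

Emit:
servo_tool --deltas '[[[0,0.004,0],[0,0,0]],[[0,0.008,0],[0,0,0]],[[0,0.012,0],[0,0,0]],[[0,0.015,0],[0,0,0]],[[0,0.015,0.002],[0,0,0]],[[0,0.013,0.004],[0,0,0]],[[0,0.011,0.004],[0,0,0]],[[0,0.007,0.003],[0,0,0]],[[-0.0002,0.0047,0.0026],[0,0,0]],[[0,0,0],[0,0,0]],[[0,0,0],[0,0,0]]]'

```text
time: 21.62
tool_pos: [580.2, -260.8, 160.2]
tcp_rot: [-3.142, -0.0, 1.291]
contact_force: [-0.4, -0.2, -2.1]
grip_width: 70.1
finger_force: 29.9
```

```bash
python3 go.py 580.5 -260.2 103 74; python3 - <<'E'
from h import *
a=bot.capture("top");b=np.mean([bot.capture("side").astype(float) for _ in range(4)],0).astype(np.uint8)
o=bot.get_obs();M=R.from_euler("xyz",o["tcp_rot"]);np.save("s7.npy",b)
# pan underside corners, pan x=tool y, pan y=tool x... expected pixels
for dx in(-35,35):
  for dy in(-31,31): print(dx,dy,proj("side",o["tool_pos"]+M.apply([dy,dx,22.8])).round(1))
f=lambda im,x,y,w,h,k:cv2.resize(np.ascontiguousarray(im[y:y+h,x:x+w,::-1]),(w*k,h*k),interpolation=cv2.INTER_CUBIC)
cv2.imwrite("pics/m7.png",np.hstack([f(a,390,120,60,90,6),f(b,345,190,72,90,6)]))
E
```

```text
t 21.62 pos [ 580.2 -260.8  160.2] rot [-180.     -0.     73.99] F [-0.4 -0.2 -2.1] grip 70.1 29.9
turn(tool) [-0.   -0.   -0.01] shift now [ 0.6  0.1 57.2] shift after turn [ 0.6  0.1 57.2]
-35 -31 [[372.1 245.3]]
-35 31 [[361.4 230.8]]
35 -31 [[396.3 238.9]]
35 31 [[384.9 224.8]]
```

View pics/m7.png

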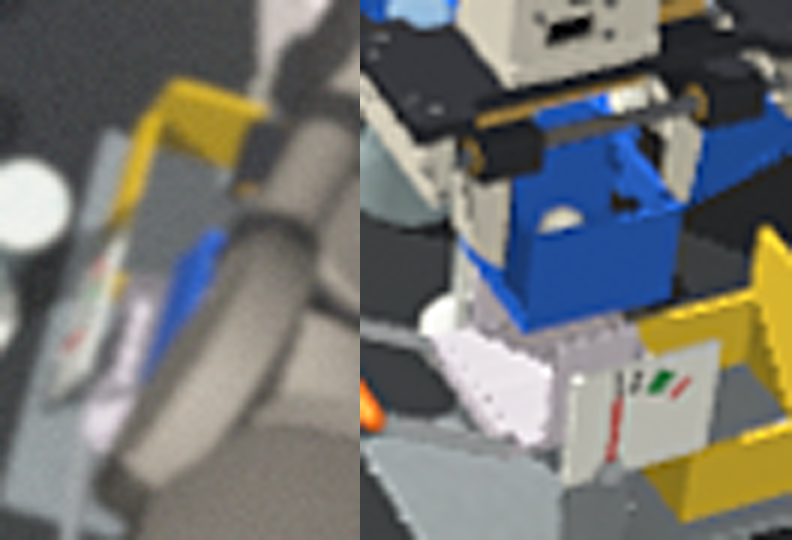

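The pan's lower corners appear at (372,244.6), (396.6,238.8) and (361.3,230.5), all within 0.8 px of where the arm predicts them. It sits above the cheeks with its mouth towards the yellow box, so I'm lowering it.

Emit:
servo_tool --deltas '[[[0.0005,0,0.002],[0,0,0]],[[0,0,0.004],[0,0,0]],[[0,0,0.005],[0,0,0]],[[0,0,0.006],[0,0,0]],[[0,0,0.006],[0,0,0]],[[0,0,0.005],[0,0,0]],[[0,0,0.003],[0,0,0]],[[0,0,0],[0,0,0]]]'

```text
time: 22.88
tool_pos: [580.4, -260.3, 128.7]
tcp_rot: [-3.141, -0.0, 1.291]
contact_force: [-0.6, 0.4, -2.3]
grip_width: 69.7
finger_force: 29.9
```

Emit:
servo_tool --deltas '[[[0,0,0.003],[0,0,0]],[[0,0,0.005],[0,0,0]],[[0,0,0.005],[0,0,0]],[[0,0,0.004],[0,0,0]],[[0,0,0.003],[0,0,0]],[[0,0,0.002],[0,0,0]],[[0,0,0.001],[0,0,0]],[[0,0,0],[0,0,0]]]'

```text
time: 23.88
tool_pos: [580.6, -260.3, 106.0]
tcp_rot: [3.141, -0.0, 1.291]
contact_force: [-0.5, 0.8, -1.3]
grip_width: 69.5
finger_force: 29.9
```

Emit:
servo_tool --deltas '[[[0,0,0.001],[0,0,0]],[[0,0,0.001],[0,0,0]],[[0,0,0.0007],[0,0,0]],[[0,0,0],[0,0,0]],[[0,0,0],[0,0,0]]]'

```text
time: 24.5
tool_pos: [580.6, -260.3, 103.3]
tcp_rot: [3.142, -0.0, 1.291]
contact_force: [0.0, -0.0, -2.6]
grip_width: 69.6
finger_force: 29.9
```

Emit:
servo_tool --deltas '[[[0,0,0.0006],[0,0,0]],[[0,0,0.0004],[0,0,0]],[[0,0,0],[0,0,0]],[[0,0,0],[0,0,0]]]'

```text
time: 25.0
tool_pos: [580.7, -260.3, 102.8]
tcp_rot: [3.141, 0.0, 1.292]
contact_force: [-1.6, 0.2, 2.9]
grip_width: 69.7
finger_force: 29.9
```

Emit:
servo_tool --deltas '[[[0,0,0],[0,0,0]],[[0,0,0],[0,0,0]],[[0,0,0],[0,0,0]],[[0,0,0],[0,0,0]],[[0,0,-0.006],[0,0,0]],[[0,0,-0.015],[0,0,0]],[[0,0,-0.025],[0,0,0]],[[0,0,-0.025],[0,0,0]],[[0,0,-0.015],[0,0,0]],[[0,0,0],[0,0,0]]]' --fingers 1

```text
time: 26.25
tool_pos: [581.1, -260.6, 190.0]
tcp_rot: [3.139, 0.001, 1.292]
contact_force: [0.5, -0.0, 0.3]
grip_width: 91.8
finger_force: 0.0
```

```bash
python3 go.py 479.6 -231.3 160 74; python3 - <<'E'
from h import *
b=np.mean([bot.capture("side").astype(float) for _ in range(4)],0).astype(np.uint8)
f=lambda im,x,y,w,h,k:cv2.resize(np.ascontiguousarray(im[y:y+h,x:x+w,::-1]),(w*k,h*k),interpolation=cv2.INTER_CUBIC)
cv2.imwrite("pics/m8.png",f(b,328,195,100,90,6))
E
```

```text
t 26.25 pos [ 581.1 -260.6  190. ] rot [1.7983e+02 4.0000e-02 7.4000e+01] F [ 0.5 -0.   0.3] grip 91.8 0.0
turn(tool) [ 0.17  0.04 -0.  ] shift now [   0.2 -105.8   29.6] shift after turn [   0.2 -105.7   30. ]
```

View pics/m8.png

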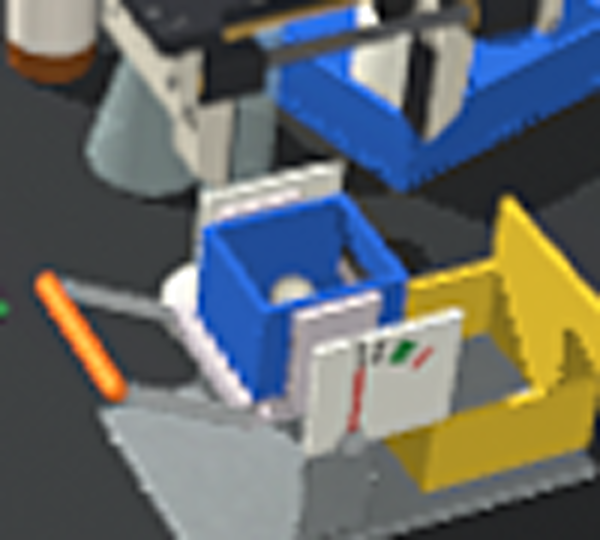

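The pan stands level between the cheeks and lips with its mouth at the yellow box, and the ball is still inside at (377,243) in the side view. Next is the bar.

Emit:
servo_tool --deltas '[[[0,-0.01,0],[0.17,0,0]],[[0,-0.02,0],[0,0,0]],[[0,-0.025,0],[0,0,0]],[[0,-0.025,0],[0,0,0]],[[0,-0.0175,0],[0,0,0]],[[0,-0.008,0.005],[0,0,0]],[[0,0,0.015],[0,0,0]],[[0,0,0.02],[0,0,0]],[[0,0,0.01],[0,0,0]],[[0,0,0],[0,0,0]]]' --fingers 0.45

```text
time: 27.7
tool_pos: [478.8, -230.9, 137.4]
tcp_rot: [-3.137, -0.001, 1.292]
contact_force: [0.6, 0.1, -1.0]
grip_width: 41.0
finger_force: 0.0
```

```bash
python3 go.py 479.3 -231 96 74; python3 - <<'E'
import numpy as np
from h import *
t=np.radians(np.linspace(0,25,19)); x=-105*np.cos(t)+45*np.sin(t); z=105*np.sin(t)+45*np.cos(t)
print(np.c_[np.diff(x),np.diff(z)].round(2).tolist())
o=bot.get_obs();M=R.from_euler("xyz",o["tcp_rot"])
for s in(-20,20): print(proj("side",o["tool_pos"]+M.apply([0,s,0])))
E
```

```text
t 27.7 pos [ 478.8 -230.9  137.4] rot [-1.7971e+02 -5.0000e-02  7.4000e+01] F [ 0.6  0.1 -1. ] grip 41.0 0.0
turn(tool) [-0.29 -0.05 -0.  ] shift now [ 0.   0.7 41.3] shift after turn [ 0.1  0.5 41.4]
[[1.12, 2.53], [1.18, 2.5], [1.24, 2.47], [1.3, 2.44], [1.36, 2.41], [1.42, 2.38], [1.48, 2.34], [1.53, 2.31], [1.59, 2.27], [1.64, 2.23], [1.7, 2.19], [1.75, 2.15], [1.8, 2.1], [1.85, 2.06], [1.9, 2.01], [1.95, 1.97], [2.0, 1.92], [2.04, 1.87]]
[[334.52366766 245.99887884]]
[[348.76738842 242.37946277]]
```

Emit:
servo_tool --deltas '[[[0,0.0005,0.008],[-0.3,0,0]],[[0,0,0.013],[0,0,0]],[[0,0,0.012],[0,0,0]],[[0,0,0.007],[0,0,0]],[[0,0,0.0014],[0,0,0]],[[0,0,0],[0,0,0]],[[0,0,0],[0,0,0]]]'

```text
time: 28.58
tool_pos: [479.8, -231.5, 97.6]
tcp_rot: [3.139, 0.0, 1.291]
contact_force: [-0.5, -0.6, 0.1]
grip_width: 41.4
finger_force: 0.0
```

Emit:
servo_tool --deltas '[[[0,0,0],[0,0,0]],[[0,0,0],[0,0,0]],[[0,0,0],[0,0,0]],[[0,0,0],[0,0,0]],[[0,0,0],[0,0,0]],[[0,0,0],[0,0,0]]]' --fingers 0

```text
time: 29.32
tool_pos: [478.8, -231.1, 97.1]
tcp_rot: [3.141, -0.0, 1.292]
contact_force: [-4.9, 1.1, 3.1]
grip_width: 8.4
finger_force: 30.0
```

Emit:
servo_tool --deltas '[[[0,0.0011,-0.0025],[0,0,0]],[[0,0.0012,-0.0025],[0,0,0]],[[0,0.0012,-0.0025],[0,0,0]],[[0,0.0013,-0.0024],[0,0,0]],[[0,0.0014,-0.0024],[0,0,0]],[[0,0.0014,-0.0024],[0,0,0]],[[0,0,0],[0,0,0]]]'

```text
time: 30.2
tool_pos: [485.7, -233.1, 111.5]
tcp_rot: [-3.141, -0.0, 1.292]
contact_force: [-5.9, 0.7, 1.2]
grip_width: 8.5
finger_force: 30.0
```

```bash
python3 go.py 479.6 -231.3 160 74; python3 - <<'E'
from h import *
b=bot.capture("side")
f=lambda im,x,y,w,h,k:cv2.resize(np.ascontiguousarray(im[y:y+h,x:x+w,::-1]),(w*k,h*k),interpolation=cv2.INTER_CUBIC)
cv2.imwrite("pics/m9.png",f(b,328,180,100,100,6))
E
```

```text
t 30.2 pos [ 485.7 -233.1  111.5] rot [-1.7995e+02 -2.0000e-02  7.4000e+01] F [-5.9  0.7  1.2] grip 8.5 30.0
turn(tool) [-0.05 -0.02  0.  ] shift now [  0.   -6.4 -48.5] shift after turn [  0.   -6.3 -48.5]
```

View pics/m9.png

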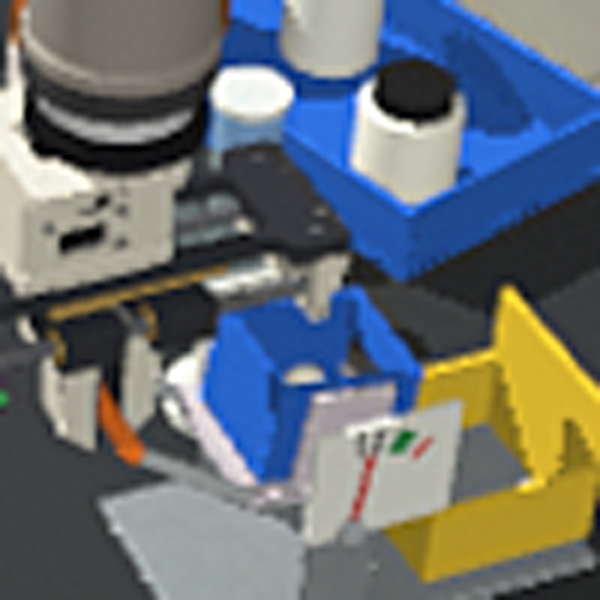

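The pointer has begun to move towards the green mark (about 8 degrees). The bar is held between the fingers and the pan tilts with the platform. I'm continuing to 25 degrees.

Emit:
servo_tool --deltas '[[[0,0.0015,-0.0023],[0,0,0]],[[0,0.0015,-0.0023],[0,0,0]],[[0,0.0016,-0.0023],[0,0,0]],[[0,0.0016,-0.0022],[0,0,0]],[[0,0.0017,-0.0022],[0,0,0]],[[0,0.0018,-0.0022],[0,0,0]],[[0,0.0018,-0.0021],[0,0,0]],[[0,0.0018,-0.0021],[0,0,0]],[[0,0.0019,-0.002],[0,0,0]],[[0,0.0019,-0.002],[0,0,0]],[[0,0.002,-0.0019],[0,0,0]],[[0,0.002,-0.0019],[0,0,0]],[[0,0,0],[0,0,0]],[[0,0,0],[0,0,0]],[[0,0,0],[0,0,0]],[[0,0,0],[0,0,0]],[[0,0,0],[0,0,0]],[[0,0,0],[0,0,0]],[[0,0,0],[0,0,0]]]'

```text
time: 32.62
tool_pos: [505.2, -238.7, 137.7]
tcp_rot: [-3.14, -0.0, 1.292]
contact_force: [-11.8, 2.0, 8.1]
grip_width: 9.2
finger_force: 30.0
```

Emit:
servo_tool --deltas '[[[0,0,0],[0,0,0]],[[0,0,0],[0,0,0]],[[0,0,0],[0,0,0]],[[0,0,0],[0,0,0]],[[0,0,0],[0,0,0]],[[0,0,0],[0,0,0]],[[0,0,0],[0,0,0]],[[0,0,0],[0,0,0]],[[0,0,0],[0,0,0]],[[0,0,0],[0,0,0]]]'

```text
time: 33.88
tool_pos: [505.3, -238.7, 137.7]
tcp_rot: [-3.14, -0.0, 1.292]
contact_force: [-10.6, 1.5, 7.4]
grip_width: 9.0
finger_force: 30.0
```

```bash
python3 go.py 479.6 -231.3 160 74; python3 - <<'E'
from h import *
b=bot.capture("side");a=bot.capture("top")
f=lambda im,x,y,w,h,k:cv2.resize(np.ascontiguousarray(im[y:y+h,x:x+w,::-1]),(w*k,h*k),interpolation=cv2.INTER_CUBIC)
cv2.imwrite("pics/m10.png",np.hstack([f(b,360,190,75,100,5),f(a,390,120,75,100,5)]))
E
```

```text
t 33.88 pos [ 505.3 -238.7  137.7] rot [-1.799e+02 -1.000e-02  7.400e+01] F [-10.6   1.5   7.4] grip 9.0 30.0
turn(tool) [-0.1  -0.01  0.  ] shift now [  0.1 -26.8 -22.2] shift after turn [  0.1 -26.7 -22.3]
```

View pics/m10.png

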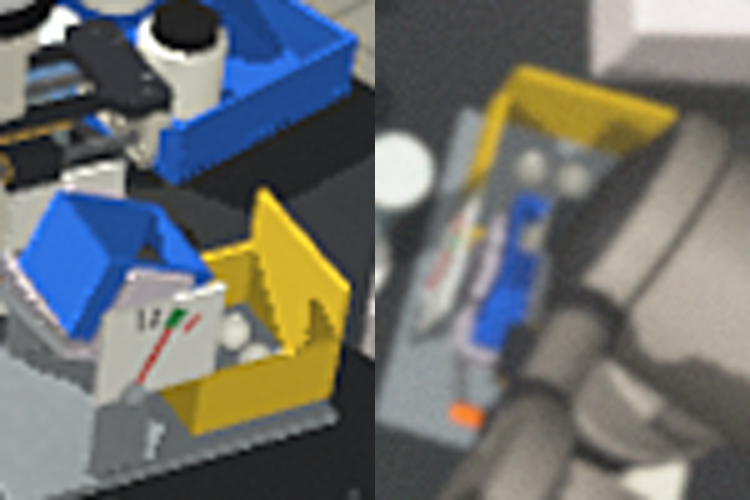

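The pointer is on the green mark and both white balls lie in the catch box, at (408,257) and (411,262) in the side view. It has been held for over 2 s. I've now viewed 12 pictures against the limit of 10, so from here I check with numbers only. I'm lowering the handle along the same arc.

Emit:
servo_tool --deltas '[[[0,-0.002,0.0019],[0,0,0]],[[0,-0.002,0.0019],[0,0,0]],[[0,-0.0019,0.002],[0,0,0]],[[0,-0.0019,0.002],[0,0,0]],[[0,-0.0018,0.0021],[0,0,0]],[[0,-0.0018,0.0021],[0,0,0]],[[0,-0.0018,0.0022],[0,0,0]],[[0,-0.0017,0.0022],[0,0,0]],[[0,-0.0016,0.0022],[0,0,0]],[[0,-0.0016,0.0023],[0,0,0]],[[0,-0.0015,0.0023],[0,0,0]],[[0,-0.0015,0.0023],[0,0,0]],[[0,-0.0014,0.0024],[0,0,0]],[[0,-0.0014,0.0024],[0,0,0]],[[0,-0.0013,0.0024],[0,0,0]],[[0,-0.0012,0.0025],[0,0,0]],[[0,-0.0012,0.0025],[0,0,0]],[[0,-0.0011,0.0025],[0,0,0]],[[0,0,0],[0,0,0]],[[0,0,0],[0,0,0]]]'

```text
time: 36.48
tool_pos: [478.8, -231.1, 97.4]
tcp_rot: [3.141, -0.0, 1.291]
contact_force: [-8.2, 1.6, 4.7]
grip_width: 8.8
finger_force: 30.0
```

Emit:
servo_tool --deltas '[[[0,0,0.0006],[0,0,0]],[[0,0,0.0006],[0,0,0]],[[0,0,0],[0,0,0]],[[0,0,0],[0,0,0]]]'

```text
time: 36.98
tool_pos: [478.9, -231.1, 97.2]
tcp_rot: [3.14, 0.0, 1.292]
contact_force: [-10.8, 2.4, 13.0]
grip_width: 8.8
finger_force: 30.0
```

Emit:
servo_tool --deltas '[[[0,0,0],[0,0,0]],[[0,0,0],[0,0,0]],[[0,0,0],[0,0,0]],[[0,0,0],[0,0,0]],[[0,0,0],[0,0,0]],[[0,0,-0.008],[0,0,0]],[[0,0,-0.02],[0,0,0]],[[0,0,-0.025],[0,0,0]],[[0,0,-0.025],[0,0,0]],[[0,0,-0.025],[0,0,0]],[[0,0,-0.025],[0,0,0]],[[0.025,-0.01,-0.01],[0,0,0]],[[0.04,-0.01,0],[0,0,0]],[[0.04,-0.01,0],[0,0,0]],[[0.04,-0.01,0],[0,0,0]],[[0.04,0,0],[0,0,0]],[[0.02,0,0],[0,0,0]],[[0,0,0],[0,0,0]],[[0,0,0],[0,0,0]]]' --fingers 0.45

```text
time: 39.35
tool_pos: [497.2, -23.7, 234.2]
tcp_rot: [3.139, 0.0, 1.291]
contact_force: [-0.5, -0.5, 0.2]
grip_width: 41.1
finger_force: 0.0
```

```bash
python3 go.py 479.6 -231.3 160 74; python3 - <<'E'
from h import *
z=np.load("avg.npz")
T=np.mean([bot.capture("top").astype(float) for _ in range(4)],0);S=np.mean([bot.capture("side").astype(float) for _ in range(4)],0)
def msk(im,f): return f(im[...,0],im[...,1],im[...,2]).astype(np.uint8)
org=lambda r,g,b:(r>150)&(g>40)&(g<.75*r)&(b<.4*r)
blu=lambda r,g,b:(b>90)&(r<.5*b)&(g<.75*b)
red=lambda r,g,b:(r>80)&(g<.45*r)&(b<.55*r)
def cen(im,f,box):
    x,y,w,h=box;m=msk(im[y:y+h,x:x+w],f);yy,xx=np.nonzero(m);return len(xx),(xx.mean()+x if len(xx) else 0).__round__(2),(yy.mean()+y if len(xx) else 0).__round__(2)
print("bar before/after",cen(z["S"],org,(325,230,35,40)),cen(S,org,(325,230,35,40)),cen(z["T"],org,(390,200,50,30)),cen(T,org,(390,200,50,30)))
box=(395,140,60,75); x,y,w,h=box
q=max(cv2.findContours(msk(T[y:y+h,x:x+w],blu),0,2)[0],key=cv2.contourArea); r=cv2.minAreaRect(q); c=np.array(r[0])+[x,y]
print("pan rim ctr",plane("top",c,132).round(1),r, "red caps",cen(T,red,box))
n,u,v=cen(T,red,box)
print("cap pos",plane("top",(u,v),93).round(1))
g=cv2.cvtColor(T.astype(np.uint8),cv2.COLOR_RGB2GRAY); d=np.linalg.norm(T-z["T"],axis=2)
# balls: new bright blobs in catch box
cc=proj("top",[[580.5+94*.9613,-260.2-94*.2756,18]])[0].astype(int); x0,y0=cc-14
k=(d[y0:y0+28,x0:x0+28]>30).astype(np.uint8)
for s in zip(*[cv2.connectedComponentsWithStats(k)[i][1:] for i in(2,3)]):
    p=plane("top",s[1]+[x0,y0],18); e=p[:2]-[580.5+93.5*.9613,-260.2-93.5*.2756]; print("diff blob area",s[0][4],p.round(0),"in catch frame",round(e@[.9613,-.2756]),round(e@[.2756,.9613]))
E
```

```text
t 39.35 pos [497.2 -23.7 234.2] rot [1.7985e+02 2.0000e-02 7.3990e+01] F [-0.5 -0.5  0.2] grip 41.1 0.0
turn(tool) [ 0.15  0.02 -0.01] shift now [-204.4   40.2   74.3] shift after turn [-204.4   40.3   74.2]
bar before/after (87, np.float64(340.94), np.float64(250.82)) (88, np.float64(340.9), np.float64(250.74)) (133, np.float64(413.53), np.float64(218.23)) (134, np.float64(413.53), np.float64(218.21))
pan rim ctr [ 577.5 -257.7  132. ] ((29.650001525878906, 41.05000305175781), (24.665767669677734, 28.7767276763916), 18.434947967529297) red caps (21, np.float64(421.24), np.float64(187.76))
cap pos [ 566.9 -258.9   93. ]
diff blob area 35 [ 688. -279.   18.] in catch frame 15 11
diff blob area 33 [ 681. -304.   18.] in catch frame 15 -14
diff blob area 12 [ 656. -245.   18.] in catch frame -25 36
diff blob area 136 [ 640. -284.   18.] in catch frame -30 -7
```

```bash
python3 -c "
from plant import bot
print(bot.close_job())"
```

```text
the job is handed in; nothing more can be done
None
```

The job is handed in at about 39 s, verdict not reported: both balls are in the catch box, red is still visible in the seated pan (I didn't count the two caps separately), and the cradle's bar is back at its level position. I viewed 12 pictures, two over the limit of 10.

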